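# Clear the garnish box and hold its lid open

## Task

A steel cup has been left on the lid of the wooden garnish box: lift it off and stand it upright on the round brown coaster, wholly on it. Then raise the lid by its brass pull to 50 degrees and finish while holding it there with the gripper, still, because it shuts by itself when let go. Do not tip the cup over, and leave everything else on the worktop where it is.

Things in the scene. Friction and masses are not known exactly. Their poses are not given: they have to be found in the camera images.
- garnish_box: open-topped box of mid-brown wood, 150 mm front to back (its x; the front faces mostly to the robot's right) by 140 mm wide (its y) by 100 mm high, fixed to the worktop; fruit lies in it. Origin: centre of its underside. Its x axis points from the front (pull side) to the hinge side, z up. The closed lid's flat top is 110 mm above the worktop and overhangs the box by 3 mm.
- garnish_lid (a joint): opening angle of the lid, rad: 0 shut (level), growing as the front edge rises, at most 1.75; 50 degrees is 0.873. The lid is a dark wooden panel 156 x 146 x 10 mm hinged along the box's back upper edge, 0.30 kg, with a light closing spring (0.35 N m/rad): about 3 N upward at the pull holds it at 50 degrees; let go, it falls shut.
- lid_hinge (a point): point on the hinge axis of the lid, in the middle of the box's back edge, 105 mm above the worktop; the axis is level, along the box's y; axes as the box's.
- lid_pull (a point): grip point on the brass pull: a tongue 14 mm thick (along the lid's y) and 22 mm high that sticks out 55 mm from the middle of the lid's front edge. The point is 190 mm from the hinge axis, mid-thickness of the lid, 40 mm out from the box's front face; the flat sides can pivot between finger pads; it turns with the lid (shut: 105 mm above the worktop, axes as the box's).
- steel_cup: plain steel cup, 82 mm high, 47 mm across at the rim, standing upright on the closed lid at the start, about 0.12 kg, open and hollow; 40 mm across at the foot. Origin: centre of its underside; z up along its axis.
- coaster: dark brown round coaster with a pale ring, 97 mm across, 6 mm thick, lying loose on the worktop to the right of the box. Origin: centre of its underside.
- matchbox: red matchbox, 36 x 53 x 15 mm, loose bystander near the coaster; origin: centre of its underside.
- brass_jigger: brass hourglass-shaped measure, 43 mm across, 95 mm high, standing loose near the coaster, a bystander; origin: centre of its underside.
- pick_jar: small glass of cocktail picks, 53 mm across, 101 mm high, loose bystander on the right; origin: centre of its underside.
- olive_jar: jar with a red cap, 62 mm across, 86 mm high, loose bystander to the left of the box; origin: centre of its underside.
Things that resemble listed ones, but are neither listed nor needed, are in the scene too. What is shaped like the coaster but red is not meant. Leave any purple look-alike of the steel_cup alone.

How it is judged:
By the outcome, as a careful person would: the job done as asked, in the order asked, and still so for the second after the job is handed in, while the arm keeps its last pose, push and grip.
It also fails if it takes over 58 s, if anything falls off the work surface, if the arm or the gripper's body presses on something with over 40 N, if the wrist force passes 120 N, or if a joint passes its speed limit or range.

## Robot

A 6-joint arm with a two-finger parallel gripper is mounted at the origin on a cart in front of the work surface, level with it; the furniture and walls round the work are solid. World frame = base frame: x ahead of the robot, y to its left, z up, the work surface at z = 0. Lengths are in m, angles in degrees, forces in N, time in s.
With the tool pointing down it reaches from about 0.3 to 0.75 m from the base axis. Payload 8.5 kg.
Tool frame: the origin (TCP) lies midway between the tips of the shut fingers; the grasp point (between the pads) lies env.tcp_to_grasp behind it (env.tcp_to_grasp is the distance from the TCP to the grasp point, in m); z points along the fingers, y is the line along which they close (so a half turn about z gives the same grasp; the last joint's range is limited). The gripper opens to 85 mm and grips with 20 to 120 N. Pads are 22 mm wide; open, the fingers measure 114 mm over their backs; the gripper's body (76 mm by 85 mm) begins 54 mm behind the grasp point. The pads swing forward as they close: fully open they stand 13 mm farther back than shut.
Start: joints at [56.305, 21.807, 74.336, -0, 83.858, -12.336], TCP at [0.2, 0.512, 0.231] pointing down, gripper open.
Joint ranges: [-178.18, 178.18], [-50.72, 133.34], [12.68, 142.11], [-81.47, 261.47], [9.98, 163.14], [-165.26, 165.26]. Speed limits (degrees/s): [136.94, 136.94, 180, 180, 180, 180].

## Interface

Orientations are given as a 3x3 rotation matrix whose columns are the frame's x, y, z axes.
In Python, from rig import observe, optics, job, env gives the robot as it stands. The module is installed in compiled form; this text tells all that it offers.
- The arm moves only by the shell command python3 -m jog 'ROWS' [FORCE]. ROWS is JSON, a list of rows, each a list of 7 numbers: the turn, a rotation vector about the tool's x, y, z in rad, then the shift along the tool's x, y, z in m, then the opening in per cent of the stroke, from 0 (shut) to 100 (fully open). A call has 1 to 10 rows; each row shifts and turns the commanded pose from where the row before left it, along the tool's axes as they then stand; what a row does not reach is not made up. A row lasts 1/8 s, in which the tool goes at most 62.5 mm and 10.7 degrees, less where a joint would pass 70% of its speed; a pose out of reach is approached as far as the arm can. A call is refused whole if a number of a shift passes 0.0625 or a number of a turn 0.188, either way. A call with a gripper value outside its range is refused whole. The fingers move at their own pace and stop on an object; FORCE is the grip in N (left out, the last holds). Time passes only in rows, so rows that do not move let the fingers close. It gives the time, the measured TCP pose, the force, the opening and the grip force at its end, in the units of the state.
- observe(): the state, without advancing time (a new reading comes with each control period).
- optics.get_image(name): name is "scene" or "top"; returns a dict with "pixels" (384x512x3 uint8, red, green, blue), "mtx" (3x3 intrinsics, pixels), "rvec" (rotation vector, rad) and "tvec" (3), from world to camera coordinates, as OpenCV has them. Camera axes: x right, y down, z forward; pixel columns grow to the right and rows downward; lengths in m; the calibration is good to about 2 mm. A picture is of the moment at which its call begins. There is no depth.
- job.close_job(): hands the job in; it is judged then, once.
The state is a dict: "time_s": time; "q": joint angles; "qvel": joint speeds; "joint_efforts": joint torques, N m; "position": TCP position; "tool_rot": TCP orientation; "ft_force": force on the tool from outside, world axes, zero at the start; "wrist_torque": the same for the moment, N m; "grip_width": finger opening in m; "gripper_force": force on a finger pad.
Only numpy, scipy, OpenCV 4.12 (cv2) and the standard library are available. Lean on these libraries where they do the work, as an engineer would, in place of code of your own. Each camera call takes 0.05 s, during which the arm holds its last target. There are 200 camera calls.

## Working session

There is one attempt and no reset: what is moved stays moved. The work goes in short steps, Python scripts to look and compute and a shell command to move; the robot and the scene stay as the last step left them, time stands still between calls to the robot, and variables do not carry over. Pictures are saved under pics/ and viewed, at most 10 in all, crops included, and the job is handed in when it is done.

```bash
mkdir -p pics
python3 - <<'E'
from rig import observe, optics, env
import cv2,numpy as np,pickle
d={}
for n in("scene","top"):
    im=optics.get_image(n); d[n]=im; cv2.imwrite(f"pics/{n}0.png",im["pixels"][:,:,::-1])
    R=cv2.Rodrigues(im["rvec"])[0]; print(n,(-R.T@np.ravel(im["tvec"])).round(3), im["mtx"][0,0])
pickle.dump(d,open("im0.pkl","wb"))
s=observe();print(s["position"],np.round(s["tool_rot"],3),env.tcp_to_grasp,s["time_s"])
E
```

```text
scene [-0.207 -1.056  1.178] 479.33450576203285
top [ 0.385 -0.002  1.439] 405.20658031712077
[0.20015969 0.51201193 0.23076886] [[-0.931  0.364 -0.001]
 [ 0.364  0.931 -0.001]
 [ 0.    -0.001 -1.   ]] 0.0187 0.1
```

View pics/scene0.png

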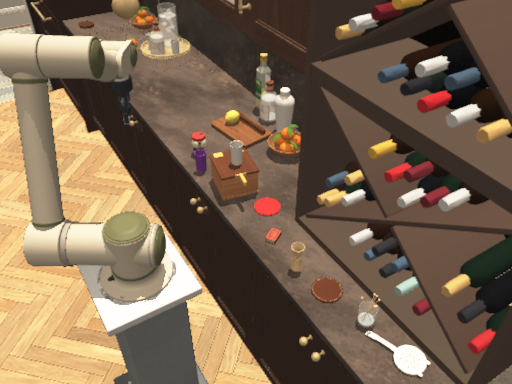

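View pics/top0.png

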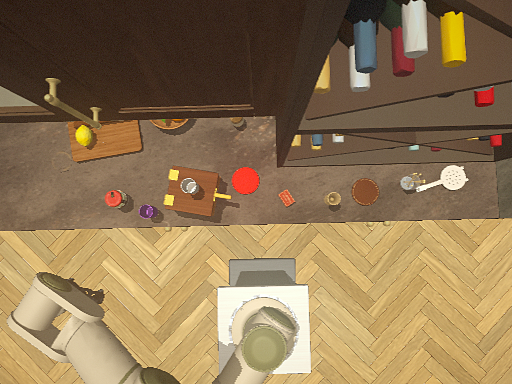

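Top view: the steel cup is at (188,186) on the lid, with the brass pull at (222,196). There are two discs: red at (245,180), not meant, and brown with a pale ring at (365,191), which is the coaster. The purple cup look-alike is at (148,211) on the worktop. I'll confirm with an enlarged crop and measure.

```bash
cat > h.py <<'E'
import numpy as np,cv2
def ray(im,uv):
    R=cv2.Rodrigues(im["rvec"])[0]; t=np.ravel(im["tvec"])
    p=cv2.undistortPoints(np.float64([[uv]]),im["mtx"],None)[0,0]
    return -R.T@t, R.T@np.r_[p,1]
def onz(im,uv,z):
    c,d=ray(im,uv); return c+d*(z-c[2])/d[2]
def proj(im,P):
    return cv2.projectPoints(np.float64([P]).reshape(-1,3),im["rvec"],im["tvec"],im["mtx"],None)[0].reshape(-1,2)
E
python3 - <<'E'
from h import *;import pickle
d=pickle.load(open("im0.pkl","rb"));T=d["top"];S=d["scene"]
a=cv2.resize(T["pixels"][155:225,100:240],None,fx=5.5,fy=5.5,interpolation=2)[:,:780]
b=cv2.resize(S["pixels"][125:215,190:270],None,fx=2.3,fy=2.3,interpolation=2)
c=cv2.resize(T["pixels"][160:215,325:405],None,fx=3.7,fy=3.7,interpolation=2)
e=cv2.resize(S["pixels"][230:320,265:345],None,fx=2.3,fy=2.3,interpolation=2)
o=np.zeros((600,790,3),np.uint8);o[:a.shape[0],:a.shape[1]]=a
x=0
for k in(b,c,e):
    o[390:390+k.shape[0],x:x+k.shape[1]]=k;x+=k.shape[1]+5
cv2.imwrite("pics/crop1.png",o[:,:,::-1])
for n,im in d.items():
    hsv=cv2.cvtColor(im["pixels"],cv2.COLOR_RGB2HSV)
    for nm,lo,hi in(("yellow",(20,150,120),(32,255,255)),("brown",(0,120,40),(14,255,170)),("wood",(3,90,40),(18,220,180))):
        m=cv2.inRange(hsv,lo,hi)
        if n=="top": m[:150]=0;m[225:]=0
        else: m[:130]=0;m[310:]=0;m[:,:190]=0;m[:,350:]=0
        N,_,st,ce=cv2.connectedComponentsWithStats(m)
        for i in range(1,N):
            if st[i,4]>15: print(n,nm,st[i],ce[i].round(1), onz(im,ce[i],.006)[:2].round(3),onz(im,ce[i],.11)[:2].round(3))
E
```

```text
scene brown [218 130  18  10  42] [226.6 134.7] [0.628 0.547] [0.554 0.404]
scene brown [254 130  12   6  48] [260.6 131.8] [0.769 0.488] [0.683 0.351]
scene brown [281 130  20  14  71] [289.7 136.6] [0.859 0.389] [0.764 0.261]
scene brown [ 210  132   68   68 1699] [235.5 173.3] [0.522 0.282] [0.457 0.164]
scene brown [191 135  14   6  26] [197.2 138.7] [0.501 0.585] [0.439 0.439]
scene brown [297 141   4   7  16] [298.9 144.6] [0.857 0.317] [0.763 0.195]
scene brown [269 142  31  15 186] [284.1 150.8] [0.776 0.311] [0.689 0.19 ]
scene brown [346 163   4   9  22] [348.  167.2] [0.935 0.079] [ 0.833 -0.022]
scene brown [336 183   9   8  31] [340.4 186.7] [ 0.827 -0.003] [ 0.736 -0.096]
scene brown [311 277  32  26 609] [326.6 289.7] [ 0.471 -0.374] [ 0.411 -0.434]
scene wood [217 130  19  11  56] [226.1 134.6] [0.626 0.548] [0.552 0.406]
scene wood [ 209  130   93   71 2344] [245.2 167.3] [0.575 0.297] [0.506 0.177]
scene wood [343 130   7  13  50] [346.8 134.2] [1.09  0.273] [0.975 0.155]
scene wood [191 132  15  10  26] [196.9 138. ] [0.503 0.59 ] [0.44  0.444]
scene wood [345 162 
[... 1144 characters left out ...]
]
top brown [ 165  165   58   52 1696] [194.7 191.2] [0.489 0.228] [0.481 0.211]
top brown [352 178  27  28 560] [364.9 191.3] [ 0.472 -0.375] [ 0.466 -0.348]
top brown [112 199  11   9  18] [118.3 203.4] [0.453 0.5  ] [0.448 0.463]
top wood [    0   150   512    75 23508] [235.5 188.7] [0.494 0.083] [0.486 0.077]
top wood [377 150   7   6  16] [379.6 152.3] [ 0.61  -0.434] [ 0.593 -0.402]
top wood [364 164   8   8  20] [368.2 168. ] [ 0.555 -0.391] [ 0.542 -0.362]
top wood [324 169  11   7  18] [328.3 171.9] [ 0.544 -0.248] [ 0.533 -0.231]
top wood [344 172   9   8  18] [347.3 175.8] [ 0.529 -0.315] [ 0.518 -0.292]
top wood [329 183   5   8  20] [331.5 186.3] [ 0.493 -0.258] [ 0.485 -0.239]
```

View pics/crop1.png

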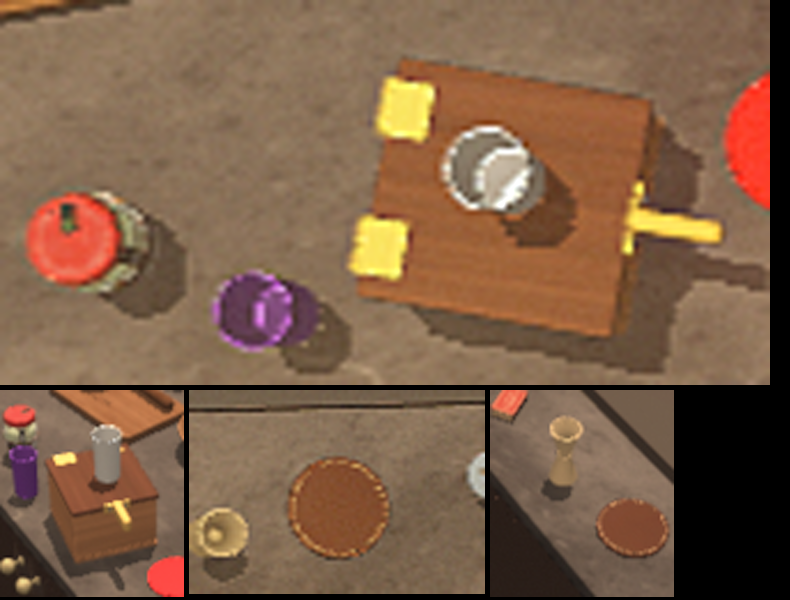

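The crop confirms it. The steel (grey) cup stands on the lid at crop (489,168), the purple one is beside the box on the worktop, and the brown disc with the pale ring is the coaster next to the jigger. Next I'll work out positions.

```bash
cat >> h.py <<'E'
def plan(goal_grasp):
    "shift in tool axes from current TCP so that the grasp point is at goal"
    from rig import observe,env
    s=observe();R=np.array(s["tool_rot"]);p=np.array(s["position"])+0
    g=p-R[:,2]*env.tcp_to_grasp
    return (R.T@(np.array(goal_grasp)-g)).round(4)
E
python3 - <<'E'
from h import *;import pickle
d=pickle.load(open("im0.pkl","rb"));T=d["top"];S=d["scene"]
f=lambda u,v:((u+.5)/5.5-.5+100,(v+.5)/5.5-.5+155)
C=np.array([onz(T,f(*c),.11) for c in((402,58),(652,98),(612,333),(358,296))])
print(C.round(3));c=C.mean(0);print("lid centre",c.round(4),"edges",[np.linalg.norm(C[i]-C[i-1]).round(3) for i in range(4)])
ax=(C[0]+C[3]-C[1]-C[2]);ay=(C[0]-C[1])*0+(C[3]+C[2]-C[0]-C[1])
print("x yaw",np.degrees(np.arctan2(ax[1],ax[0])),"y line yaw",np.degrees(np.arctan2(ay[1],ay[0])))
cup=onz(T,f(489,168),.192);print("cup rim",cup.round(4), "rim diam", np.linalg.norm(onz(T,f(443,168),.192)-onz(T,f(536,168),.192)))
x=ax/np.linalg.norm(ax)
# lid centre is 78-... hinge edge
print("pull tip top crop", onz(T,f(720,231),.116).round(4), "pull pred from centre", (c-x*(.19-.075-.0)).round(4))
print("scene cup rim proj",proj(S,[[*cup[:2],.192],[*cup[:2],.11]]).round(1), "coaster",onz(S,(326.6,289.7),.006),onz(T,(364.9,191.3),.006))
hsv=cv2.cvtColor(S["pixels"],cv2.COLOR_RGB2HSV)
print("plans",)
E
```

```text
[[0.569 0.283 0.11 ]
 [0.541 0.133 0.11 ]
 [0.401 0.159 0.11 ]
 [0.427 0.311 0.11 ]]
lid centre [0.4846 0.2213 0.11  ] edges [np.float64(0.145), np.float64(0.153), np.float64(0.143), np.float64(0.153)]
x yaw 79.7692785221265 y line yaw 169.09636549785475
cup rim [0.4944 0.2169 0.192 ] rim diam 0.05234105210276856
pull tip top crop [0.4598 0.0932 0.116 ] pull pred from centre [0.4642 0.1081 0.11  ]
scene cup rim proj [[236.5 144.5]
 [237.  162.7]] coaster [ 0.47064117 -0.37375798  0.006     ] [ 0.47192261 -0.37488922  0.006     ]
plans
```

```bash
python3 -m jog '[[0,0,0.17,0,0,-0.005,100],[0,0,0.17,0,0,-0.005,100],[0,0,0.17,0,0,-0.005,100],[0,0,0.17,0,0,-0.005,100],[0,0,0.17,0,0,0,100],[0,0,0.17,0,0,0,100],[0,0,0.17,0,0,0,100],[0,0,0.17,0,0,0,100],[0,0,0,0,0,0,100]]' 30
```

```text
time_s: 1.23
position: [0.2003, 0.5121, 0.251]
tool_rot: [[0.16, 0.987, -0.0], [0.987, -0.16, -0.001], [-0.001, -0.0, -1.0]]
ft_force: [-0.2, -0.4, -0.8]
grip_width: 0.0852
gripper_force: 0.0
```

```bash
python3 -m jog '[[0,0,0,-0.035,0.048,0,100],[0,0,0,-0.035,0.048,0,100],[0,0,0,-0.035,0.048,0,100],[0,0,0,-0.035,0.048,0,100],[0,0,0,-0.035,0.048,0,100],[0,0,0,-0.035,0.048,0,100],[0,0,0,-0.034,0.048,0,100],[0,0,0.02,0,0,0,100],[0,0,0,0,0,0,100]]'
python3 - <<'E'
from h import *;from rig import optics
print(plan([.4944,.2169,.168]))
a=[]
for n,(y,x) in(("top",(130,110)),("scene",(90,160))):
    im=optics.get_image(n)["pixels"][y:y+120,x:x+150]; a.append(cv2.resize(im,None,fx=2.6,fy=2.6,interpolation=2))
cv2.imwrite("pics/above.png",np.hstack(a)[:,:,::-1])
E
```

```text
time_s: 2.35
position: [0.4922, 0.2174, 0.2511]
tool_rot: [[0.179, 0.984, -0.001], [0.984, -0.179, 0.0], [0.0, -0.001, -1.0]]
ft_force: [0.2, -0.9, 0.1]
grip_width: 0.0855
gripper_force: 0.0
[-1.000e-04  2.300e-03  1.018e-01]
```

View pics/above.png

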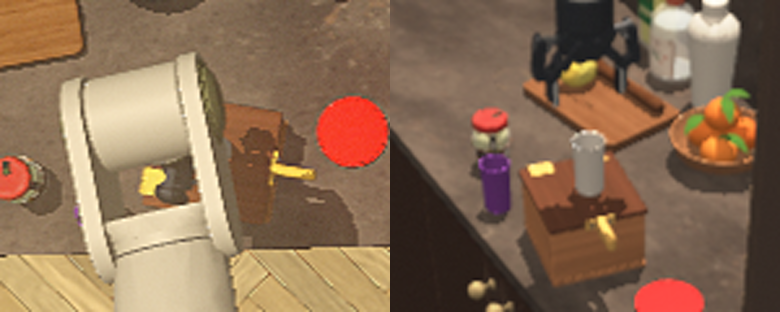

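The gripper (right half, about (585,90)) is straight above the cup (588,165), with the fingers spread either side. Descending and gripping.

```bash
python3 -m jog '[[0,0,0,0,0.002,0.025,100],[0,0,0,0,0,0.025,100],[0,0,0,0,0,0.025,100],[0,0,0,0,0,0.017,100],[0,0,0,0,0,0.01,100],[0,0,0,0,0,0,100],[0,0,0,0,0,0,45],[0,0,0,0,0,0,45],[0,0,0,0,0,0,45],[0,0,0,0,0,0,45]]' 30; python3 -m jog '[[0,0,0,0,0,0,30],[0,0,0,0,0,0,30],[0,0,0,0,0,0,30],[0,0,0,0,0,0,30],[0,0,0,0,0,0,30],[0,0,0,0,0,0,30]]' 30
```

```text
time_s: 3.7
position: [0.4945, 0.2169, 0.15]
tool_rot: [[0.181, 0.983, 0.001], [0.983, -0.181, 0.0], [0.0, 0.001, -1.0]]
ft_force: [-3.0, 0.0, 6.4]
grip_width: 0.0448
gripper_force: 30.1
time_s: 4.45
position: [0.4945, 0.217, 0.15]
tool_rot: [[0.181, 0.983, 0.001], [0.983, -0.181, 0.0], [0.0, 0.001, -1.0]]
ft_force: [-2.1, -0.1, 5.1]
grip_width: 0.0448
gripper_force: 30.1
```

```bash
python3 -m jog '[[0,0,0,0,0,-0.01,30],[0,0,0,0,0,-0.02,30],[0,0,0,0,0,-0.03,30],[0,0,0,0,0,-0.03,30],[0,0,0,-0.01,-0.01,-0.01,30],[0,0,0,-0.02,-0.01,0,30],[0,0,0,-0.035,-0.01,0,30],[0,0,0,-0.04,-0.01,0,30],[0,0,0,-0.04,0,0,30],[0,0,0,-0.04,0,0,30]]' && python3 -m jog '[[0,0,0,-0.04,0,0,30],[0,0,0,-0.04,0.01,0,30],[0,0,0,-0.04,0.01,0,30],[0,0,0,-0.04,0.01,0,30],[0,0,0,-0.04,0.01,0,30],[0,0,0,-0.04,0.01,0,30],[0,0,0,-0.04,0.01,0,30],[0,0,0,-0.04,0.01,0,30],[0,0,0,-0.035,0.01,0,30],[0,0,0,-0.03,0.004,0,30]]' && python3 -m jog '[[0,0,0,-0.03,0,0,30],[0,0,0,-0.02,0,0,30],[0,0,0,-0.01,0,0,30],[0,0,0,0,0,0,30],[0,0,0,0,0,0,30]]'
python3 - <<'E'
from h import *;from rig import optics
print(plan([.4713,-.3743,.168-.104]))
im=optics.get_image("scene")["pixels"]; cv2.imwrite("pics/carry.png",cv2.resize(im[170:350,230:450],None,fx=3,fy=3,interpolation=2)[:,:,::-1])
E
```

```text
time_s: 5.7
position: [0.4201, 0.041, 0.2487]
tool_rot: [[0.181, 0.984, -0.001], [0.984, -0.181, 0.0], [-0.0, -0.001, -1.0]]
ft_force: [1.3, -1.2, -0.9]
grip_width: 0.0449
gripper_force: 31.0
time_s: 6.95
position: [0.4336, -0.3526, 0.2483]
tool_rot: [[0.182, 0.983, -0.001], [0.983, -0.182, 0.001], [0.001, -0.002, -1.0]]
ft_force: [0.4, 1.2, -2.3]
grip_width: 0.0451
gripper_force: 31.0
time_s: 7.58
position: [0.424, -0.4099, 0.2494]
tool_rot: [[0.18, 0.984, -0.0], [0.984, -0.18, 0.0], [0.0, -0.0, -1.0]]
ft_force: [0.4, 0.7, -1.4]
grip_width: 0.0451
gripper_force: 31.0
[0.0435 0.0402 0.2041]
```

View pics/carry.png

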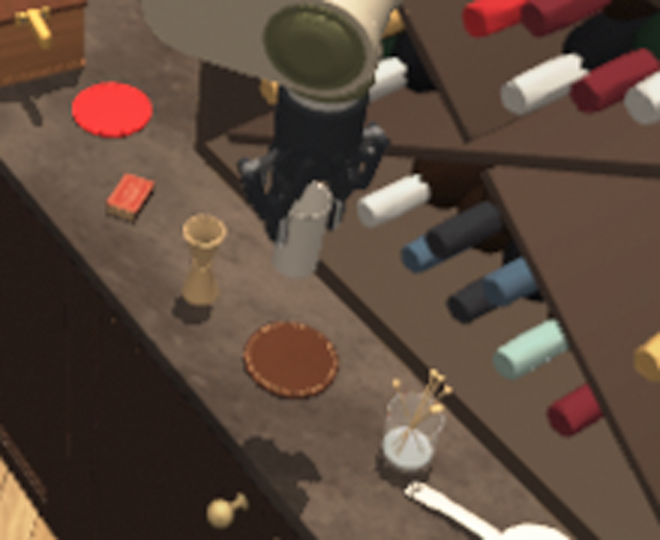

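The cup hangs upright in the fingers, and the coaster is clear at crop (291,358). Moving over it and lowering.

```bash
python3 -m jog '[[0,0,0,0.01,0.01,0,30],[0,0,0,0.02,0.02,0,30],[0,0,0,0.0135,0.01,0,30],[0,0,0,0,0,0.03,30],[0,0,0,0,0,0.04,30],[0,0,0,0,0,0.04,30],[0,0,0,0,0,0.04,30],[0,0,0,0,0,0.02,30],[0,0,0,0,0,0.01,30],[0,0,0,0,0,0,30]]'; python3 -c "
from h import *
print(plan([.4713,-.3743,.0647]))"
```

```text
time_s: 8.88
position: [0.4712, -0.3749, 0.0693]
tool_rot: [[0.181, 0.984, -0.0], [0.984, -0.181, 0.0], [0.0, -0.0, -1.0]]
ft_force: [-1.1, 0.8, -2.0]
grip_width: 0.045
gripper_force: 31.1
[ 0.0006 -0.      0.0233]
```

```bash
python3 -m jog '[[0,0,0,0,0,0.01,30],[0,0,0,0,0,0.007,30],[0,0,0,0,0,0.004,30],[0,0,0,0,0,0.002,30],[0,0,0,0,0,0,30]]'; python3 -m jog '[[0,0,0,0,0,0.001,30],[0,0,0,0,0,0,30]]'
```

```text
time_s: 9.5
position: [0.471, -0.3752, 0.0464]
tool_rot: [[0.181, 0.983, 0.0], [0.983, -0.181, -0.0], [-0.0, 0.0, -1.0]]
ft_force: [-0.0, -0.4, -2.3]
grip_width: 0.0451
gripper_force: 31.1
time_s: 9.75
position: [0.4711, -0.3754, 0.0461]
tool_rot: [[0.181, 0.983, 0.001], [0.983, -0.181, -0.001], [-0.001, 0.001, -1.0]]
ft_force: [-1.7, 0.4, 4.1]
grip_width: 0.0449
gripper_force: 31.5
```

Contact felt at the expected height. Releasing and lifting away.

```bash
python3 -m jog '[[0,0,0,0,0,0,58],[0,0,0,0,0,0,65],[0,0,0,0,0,0,80],[0,0,0,0,0,0,90],[0,0,0,0,0,0,90],[0,0,0,0,0,-0.02,90],[0,0,0,0,0,-0.03,90],[0,0,0,0,0,-0.04,90],[0,0,0,0,0,-0.05,90],[0,0,0,0,0,-0.05,90]]' ; python3 -m jog '[[0,0,0,0,-0.02,-0.03,90],[0,0,0,0.02,-0.02,0,90],[0,0,0,0.04,-0.01,0,80],[0,0,0,0.04,0,0,70],[0,0,0,0.04,0,0,60],[0,0,0,0.04,0,0,60],[0,0,0,0.03,0,0,60],[0,0,0,0.02,0,0,60],[0,0,0,0,0,0,60]]'
python3 - <<'E'
from h import *;from rig import optics
a=[]
T=optics.get_image("top");S=optics.get_image("scene")
for im,y,x in((T,150,260),(S,220,240)):
    a.append(cv2.resize(im["pixels"][y:y+110,x:x+130],None,fx=3,fy=3,interpolation=2))
cv2.imwrite("pics/placed.png",np.hstack(a)[:,:,::-1])
print("expected px foot/rim top",proj(T,[[.471,-.375,.006],[.471,-.375,.088]]),"scene",proj(S,[[.471,-.375,.006],[.471,-.375,.088]]))
print("to pull",plan([.4642,.1081,.2]))
E
```

```text
time_s: 11.0
position: [0.4708, -0.375, 0.2369]
tool_rot: [[0.181, 0.983, -0.0], [0.983, -0.181, 0.0], [0.0, -0.0, -1.0]]
ft_force: [0.2, -0.5, -0.5]
grip_width: 0.0768
gripper_force: 0.0
time_s: 12.12
position: [0.4635, -0.139, 0.2655]
tool_rot: [[0.179, 0.984, 0.0], [0.984, -0.179, -0.0], [-0.0, 0.0, -1.0]]
ft_force: [-0.3, -0.6, 1.0]
grip_width: 0.0512
gripper_force: 0.0
expected px foot/rim top [[364.94341955 191.55925813]
 [371.28765172 189.91468827]] scene [[326.94067331 289.92380848]
 [329.65426991 272.3942058 ]]
to pull [ 0.2445 -0.0442  0.084 ]
```

View pics/placed.png

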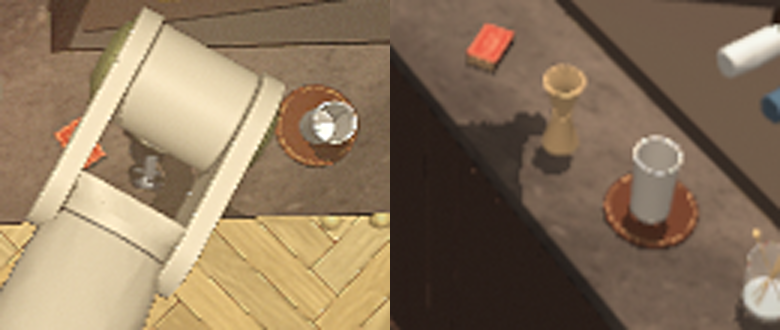

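The cup stands upright, well inside the coaster ring: at about (369,191) in the top view and crop (655,185) in the scene view. Matchbox and jigger are undisturbed. Now to the pull.

```bash
python3 -m jog '[[0,0,0,0.02,-0.005,0,60],[0,0,0,0.04,-0.008,0,60],[0,0,0,0.05,-0.008,0,60],[0,0,0,0.05,-0.008,0,60],[0,0,0,0.04,-0.008,0,60],[0,0,0,0.03,-0.007,0,60],[0,0,0,0.015,0,0.01,60],[0,0,0,0,0,0.03,60],[0,0,0,0,0,0.03,60],[0,0,0,0,0,0,60]]'
python3 - <<'E'
from h import *
print(plan([.4637,.1085,.105]))
E
```

```text
time_s: 13.48
position: [0.4636, 0.1086, 0.1934]
tool_rot: [[0.182, 0.983, -0.005], [0.983, -0.182, -0.0], [-0.001, -0.005, -1.0]]
ft_force: [-0.3, 0.3, 0.4]
grip_width: 0.0511
gripper_force: 0.0
[0.     0.0006 0.1071]
```

```bash
python3 -m jog '[[0,0,0,0,0,0.03,60],[0,0,0,0,0,0.03,60],[0,0,0,0,0,0.03,60],[0,0,0,0,0,0.012,60],[0,0,0,0,0,0.005,60],[0,0,0,0,0,0,40],[0,0,0,0,0,0,30],[0,0,0,0,0,0,25],[0,0,0,0,0,0,20],[0,0,0,0,0,0,20]]' 30
python3 - <<'E'
from h import *;from rig import optics
print(plan([.4637,.1085,.105]))
a=[]
for n,y,x in(("top",150,150),("scene",100,190)):
    im=optics.get_image(n)["pixels"][y:y+110,x:x+130];a.append(cv2.resize(im,None,fx=3,fy=3,interpolation=2))
cv2.imwrite("pics/pull.png",np.hstack(a)[:,:,::-1])
E
```

```text
time_s: 14.72
position: [0.462, 0.1095, 0.0884]
tool_rot: [[0.181, 0.984, -0.005], [0.984, -0.181, 0.001], [-0.0, -0.006, -1.0]]
ft_force: [-11.1, 1.5, 8.3]
grip_width: 0.017
gripper_force: 5.8
[-0.0007  0.0018  0.0021]
```

View pics/pull.png

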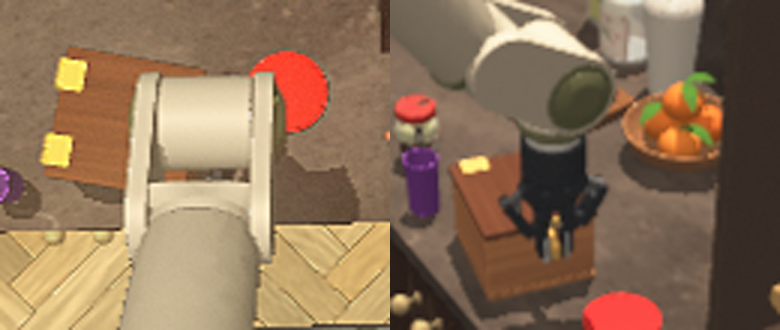

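The fingers straddle the pull (crop (555,235)), but one touched first with an 11 N side force. I'll recentre and close.

```bash
python3 -m jog '[[0,0,0,0,-0.003,0.001,20],[0,0,0,0,0,0,18],[0,0,0,0,0,0,5],[0,0,0,0,0,0,5],[0,0,0,0,0,0,5],[0,0,0,0,0,0,5]]' 40
```

```text
time_s: 15.58
position: [0.4605, 0.1098, 0.0875]
tool_rot: [[0.182, 0.983, -0.002], [0.983, -0.182, 0.001], [0.0, -0.003, -1.0]]
ft_force: [-7.4, 1.9, 7.8]
grip_width: 0.0132
gripper_force: 39.0
```

```bash
python3 -m jog '[[0,0,0,0,-0.001,-0.008,5],[0,0,0,0.001,0,-0.0085,5],[0,0,0,0.001,0,-0.008,5],[0,0,0,0.001,0,-0.008,5],[0,0,0,0.0015,0,-0.008,5],[0,0,0,0.002,0,-0.008,5],[0,0,0,0.0025,0,-0.008,5],[0,0,0,0.0025,0,-0.008,5],[0,0,0,0,0,0,5]]'
python3 - <<'E'
from h import *;from rig import observe,env
s=observe();g=np.array(s["position"])-np.array(s["tool_rot"])[:,2]*env.tcp_to_grasp
v=g-[.498,.2951,.105];h=-(v[0]*.182+v[1]*.983);print(h,v[2],np.hypot(h,v[2]),np.degrees(np.arctan2(v[2],h)),s["wrist_torque"])
E
```

```text
time_s: 16.7
position: [0.4627, 0.1213, 0.1525]
tool_rot: [[0.181, 0.984, 0.001], [0.984, -0.181, 0.0], [0.0, 0.001, -1.0]]
ft_force: [-3.3, 3.0, -3.7]
grip_width: 0.0135
gripper_force: 39.4
0.17727766799166278 0.06620331110373297 0.18923596373221416 20.477852814141634 [ 0.17005313  0.31006963 -0.42375156]
```

```bash
python3 -m jog '[[0,0,0,0.003,0,-0.0075,5],[0,0,0,0.003,0,-0.0075,5],[0,0,0,0.004,0,-0.0075,5],[0,0,0,0.004,0,-0.007,5],[0,0,0,0.0045,0,-0.007,5],[0,0,0,0.0045,0,-0.007,5],[0,0,0,0.005,0,-0.0065,5],[0,0,0,0.005,0,-0.0065,5],[0,0,0,0,0,0,5]]'
python3 - <<'E'
from h import *;from rig import observe,env
s=observe();g=np.array(s["position"])-np.array(s["tool_rot"])[:,2]*env.tcp_to_grasp
v=g-[.498,.2951,.105];h=-(v[0]*.182+v[1]*.983);r=np.hypot(h,v[2]);print(h,v[2],r,np.degrees(np.arctan2(v[2],h)),s["wrist_torque"]); print("to 50: x",h-r*np.cos(.873),"up",r*np.sin(.873)-v[2])
E
```

```text
time_s: 17.82
position: [0.4691, 0.1538, 0.2089]
tool_rot: [[0.181, 0.984, 0.002], [0.984, -0.181, -0.0], [0.0, 0.002, -1.0]]
ft_force: [0.2, -3.6, -1.1]
grip_width: 0.0131
gripper_force: 40.3
0.14421519268020688 0.12258356683972411 0.1892742789153833 40.36468720103518 [-0.84445583  0.0165375  -0.32544676]
to 50: x 0.022600664920530436 up 0.0224497372553326
```

```bash
python3 -m jog '[[0,0,0,0.0055,0,-0.006,5],[0,0,0,0.0055,0,-0.006,5],[0,0,0,0.006,0,-0.0055,5],[0,0,0,0.006,0,-0.005,5],[0,0,0,0,0,0,5],[0,0,0,0,0,0,5],[0,0,0,0,0,0,5]]'
python3 - <<'E'
from h import *;from rig import observe,env,optics
s=observe();g=np.array(s["position"])-np.array(s["tool_rot"])[:,2]*env.tcp_to_grasp
v=g-[.498,.2951,.105];h=-(v[0]*.182+v[1]*.983);r=np.hypot(h,v[2]);print(h,v[2],r,np.degrees(np.arctan2(v[2],h)),s["wrist_torque"]); print("to 50: x",h-r*np.cos(.873),"up",r*np.sin(.873)-v[2])
S=optics.get_image("scene");T=optics.get_image("top")
a=[cv2.resize(S["pixels"][90:220,190:300],None,fx=4,fy=4,interpolation=2),cv2.resize(T["pixels"][140:270,140:220],None,fx=4,fy=4,interpolation=2)]
cv2.imwrite("pics/open.png",np.hstack(a)[:,:,::-1])
# predicted front lid top corners at 50deg
X=np.array([.18,.984,0]);Y=np.array([-.984,.18,0]);H=np.array([.498,.2951,.105]);t=.873
for sy in(1,-1):
    P=H+sy*.073*Y-X*(.153*np.cos(t))+np.array([0,0,.153*np.sin(t)])+.005*(X*np.sin(t)+np.array([0,0,np.cos(t)]))
    print("lid front top corner scene crop px",(proj(S,P)[0]-[190,90])*4,"top crop",(proj(T,P)[0]-[140,140])*4+[440,0])
E
```

```text
time_s: 18.7
position: [0.4734, 0.1761, 0.2313]
tool_rot: [[0.181, 0.983, 0.002], [0.983, -0.181, 0.0], [0.001, 0.002, -1.0]]
ft_force: [2.5, -5.2, -0.6]
grip_width: 0.0134
gripper_force: 40.5
0.12149606476705482 0.14502288422666726 0.18919019716492108 50.044678438893584 [-0.8361302  -0.4464872  -0.25645551]
to 50: x -6.443788982231358e-05 up -5.4008611557770925e-05
lid front top corner scene crop px [101.65573563 215.59842298] top crop [629.82684669 290.25282484]
lid front top corner scene crop px [256.95747173 183.17303747] top crop [661.99489326  98.78186704]
```

View pics/open.png

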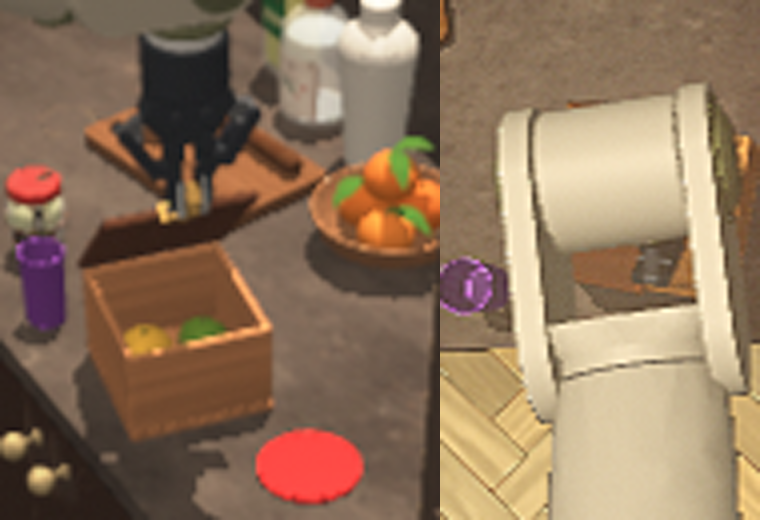

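The lid is open with its pull between the pads, and the box shows inside. Before handing in I'll check the angle in an enlarged crop, with predicted front-edge dots for 46/50/54°.

Run:
```python
from h import *;from rig import optics
S=optics.get_image("scene");k=10
o=cv2.resize(S["pixels"][130:175,200:275],None,fx=k,fy=k,interpolation=2)[:,:,::-1].copy()
X=np.array([.18,.984,0]);Y=np.array([-.984,.18,0]);H=np.array([.498,.2951,.105])
for deg,col in((46,(255,0,0)),(50,(0,255,0)),(54,(0,0,255))):
    t=np.radians(deg);D=-X*np.cos(t)+np.array([0,0,np.sin(t)]);N=X*np.sin(t)+np.array([0,0,np.cos(t)])
    for sy in(1,-1):
        for n in(.005,-.005):
            q=(proj(S,H+sy*.073*Y+.153*D+n*N)[0]+.5-[200,130])*k
            cv2.circle(o,tuple(int(a) for a in q),4,col,-1 if n>0 else 1)
for sy in(1,-1):
    cv2.circle(o,tuple(int(a) for a in (proj(S,[H+sy*.073*Y+.003*X])[0]+.5-[200,130])*k),4,(255,255,0),-1)
cv2.imwrite("pics/ang.png",o)
```

```text
(no output)
```

View pics/ang.png

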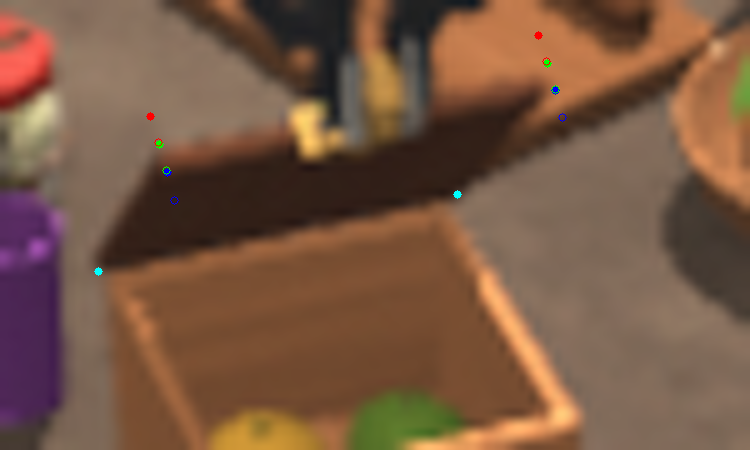

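The 50° dots (green) fall on the lid's front edge to within about half a degree: right corner (548,90) against a predicted (555,90), left (157,178) against (167,171). The hinge dots match too. Before handing in, I'll hold a moment to confirm it is still.

```bash
python3 -m jog '[[0,0,0,0,0,0,5],[0,0,0,0,0,0,5],[0,0,0,0,0,0,5],[0,0,0,0,0,0,5]]' && python3 -c "
from rig import job
print(job.close_job())"
```

```text
time_s: 19.35
position: [0.4734, 0.1761, 0.2313]
tool_rot: [[0.181, 0.983, 0.002], [0.983, -0.181, 0.0], [0.001, 0.002, -1.0]]
ft_force: [2.4, -5.3, 0.2]
grip_width: 0.0132
gripper_force: 40.5
the job is handed in; nothing more can be done
None
```

I handed the job in at 19.4 s: the steel cup stands upright and wholly on the brown coaster, and the gripper is holding the lid still by its pull at about 50 degrees (within roughly half a degree by the camera check).

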